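Unlock the test fixture's guard and load an amplifier board

TASK

Load the amplifier board into the test fixture. The fixture's hinged guard is held shut by a slide-bolt safety interlock: draw the bolt all the way back first, then swing the guard up by its handle until it stands upright and stays there. Then lay the board gently in its nest, not dropping it, its notched corner over the key block and lying flat at the bottom of the pocket, without forcing it or disturbing the other things on the bench; leave the guard open and the bolt drawn.

Things in the scene. Friction and masses are not known exactly. Their poses are not given: they have to be found in the camera images.
- fixture: Test fixture fixed to the bench: grey box 225 (x) x 300 (y) x 60 mm high, front face 100 mm before the origin. Origin at bench level under the nest's centre; x from front to hinge side, y left, z up; yawed up to 0.2 rad. On top: black nest plate, over it the guard hood with clear window, and at the left front a black safety switch head (30 x 27 mm, at x -80, y 137, top 132 high).
- guard (a joint): Angle of the guard hood, rad: 0 shut, 1.57 upright, stop at 1.8. Hood 190 (x) x 240 (y) x 46 mm high, 0.6 kg; the stiff hinge holds it at any angle; lifting takes about 7 N at the handle. With the bolt's tongue in the switch it lifts no more than about 0.03 rad.
- guard_hinge (a point): Point on the guard's hinge axis (along the fixture's y), mid-width: 95 mm beyond the nest's centre, 60 mm above the bench. It does not move as the guard turns.
- guard_handle (a point): Middle of the guard's black bow handle: round bar 12 mm thick, 90 mm long along the fixture's y, 40 mm ahead of the hood's front (34 mm clear gap), free air beneath. Guard shut: 230 mm before the hinge axis, 30 mm above it, 60 mm right of the middle. It swings up and over about the hinge, away from the robot; upright, the bar is 290 mm above the bench.
- bolt (a joint): Travel of the interlock's slide bolt, m: 0 home in the switch, 0.030 fully drawn (stop). The bolt rides on the hood's front rail and slides right (fixture's -y), away from the switch, as the value grows; friction about 2 N, stays where left. The tongue leaves the switch at about 0.018. Starts at 0 to 0.006.
- bolt_knob (a point): On the axis of the bolt's upright black knob (18 mm across), 11 mm below its top, 15 mm above its foot. Guard shut: 142 mm above the bench, 36 mm above the hood's top, 80 mm nearer the front than the nest's centre, 91 mm left of the middle when home. Steel staples round the bar reach 18 mm above the hood.
- nest (a point): Centre of the floor of the nest's pocket, 67 mm above the bench; axes as the fixture's. Pocket 104 (x) x 74 (y) mm, 5 mm deep: 2 mm clearance all round the board. A key block level with the plate fills its far left corner (+x, +y), 22 x 22 mm.
- nest_key (a point): Point at the pocket's floor level in the key block, 39 mm (x) and 24 mm (y) from the nest's centre; the board's notch point belongs here.
- board: Loose amplifier board: green plate 100 (x) x 70 (y) x 3 mm, 0.15 to 0.3 kg. Origin: centre of that outline, underside; z up. The +x +y corner is cut out as a 22 x 22 mm notch. Black heat sink 50 (x) x 30 (y) mm on its centre, top 31 mm up, to be gripped across y. Three capacitors (25 mm high) at the -x end, pale terminal block at +x. Its axes must end pointing as the nest's.
- board_notch (a point): Point at the board's underside level in the notch, 39 mm (x) and 24 mm (y) from the board's origin.
- toroid: Bystander: toroidal transformer, upright ring 100 mm across, 46 mm high, standing on the bench. Origin at the centre of its underside.
- reel: Bystander: solder reel standing on its flange, 60 mm across, 50 mm high. Origin at the centre of its underside.
- driver: Bystander: screwdriver lying on the bench, 190 mm long, 26 mm thick. Origin under its middle.
Mind the look-alikes: they are no part of the job. Of the things that look like the board, the middle-sized one is meant.

How it is judged:
On the way, in this order (a step that is already met when the one before it is completed fails the run):
1. the interlock's bolt is drawn clear of the switch, with the guard still shut (value of joint bolt above 0.022 m and value of joint guard below 0.05 rad), for 0.2 s.
2. the guard is swung up until upright (value of joint guard above 1.35 rad), for 0.2 s.
3. the board lies flat in the nest with its notch over the key, the guard standing open and the bolt drawn (value of joint guard above 1.35 rad and value of joint bolt above 0.022 m and horizontal distance between board_notch and nest_key below 0.005 m and horizontal distance between board and nest below 0.004 m and z of board in the frame of nest below 0.0025 m and angle between board's own z axis and vertical below 0.03 rad), for 0.2 s.
At the end, for the whole second after the job is handed in: the bolt is drawn beyond 22 mm; the guard stands open beyond 1.35 rad (77 degrees) and still; the board lies at rest on the floor of the nest's pocket: centre within 4 mm of the nest's, notch within 5 mm of the key, underside less than 2.5 mm above the pocket's floor, level within 0.03 rad (all of step 3 and linear speed of board below 0.02 m/s and velocity of joint guard between -0.05 and 0.05 rad/s); the robot touches nothing.
It fails at once if the board is dropped or thrust into the nest (faster than 0.4 m/s within 20 mm above its floor) (horizontal distance between board and nest below 0.05 m and z of board in the frame of nest below 0.02 m and linear speed of board above 0.4 m/s).
It fails at once if a bystander (transformer, reel or screwdriver) is moved by more than 30 mm (distance of any of toroid, reel, driver from where it was at the start of the episode above 0.03 m).
It fails at once if the board is forced or banged into the fixture (over 40 N) (contact force between board and fixture above 40 N).
It fails at once if the board is tipped by more than 60 degrees (angle between board's own z axis and vertical above 1.05 rad).
It also fails if it takes over 70 s, if anything falls off the work surface, if the arm or the gripper's body presses on something with over 40 N, if the wrist force passes 120 N, or if a joint passes its speed limit or range.

ROBOT

A 6-joint arm with a two-finger parallel gripper is mounted at the origin on the work surface. World frame = base frame: x ahead of the robot, y to its left, z up, the work surface at z = 0. Lengths are in m, angles in rad, forces in N, time in s.
With the tool pointing down it reaches from about 0.375 to 0.9 m from the base axis. Payload 3.1 kg.
Tool frame: the origin (TCP) lies between the finger pads; the fingertips stand 19 mm ahead of it and the grasp point (between the pads) is the TCP; z points along the fingers, y is the line along which they close (so a half turn about z gives the same grasp; the last joint's range is limited). The gripper opens to 87 mm and grips with 3 to 60 N. Pads are 19 mm wide; open, the fingers measure 117 mm over their backs; the gripper's body (75 mm by 190 mm) begins 51 mm behind the grasp point.
Start: joints at [-1.315, 0.527, 1.433, -0, 1.181, -0.178], TCP at [0.263, -0.567, 0.242] pointing down, gripper open.
Joint ranges: [-3.08, 3.08], [-0.75, 2.2], [0.22, 2.44], [-1.43, 4.57], [0, 2.65], [-2.85, 2.85]. Speed limits (rad/s): [2.79, 2.79, 3.14, 3.14, 3.14, 3.14].

INTERFACE

Orientations are given as a unit quaternion [x, y, z, w].
In Python, from rig import robot, camera, camera_info, hand_in gives the robot as it stands.
- The arm moves only by the shell command python3 -m handwheel 'ROWS' [FORCE]. ROWS is a JSON object of lists of equal length, an entry for each row: "hand": the opening, from 0 (shut) to 1 (fully open); "translation": the shift along the world's x, y, z in mm, a list of three; "turn": the turn, a rotation vector about the world's x, y, z in rad, a list of three. In form: {"hand": [hand, ...], "translation": [[tx, ty, tz], ...], "turn": [[ax, ay, az], ...]}. A call has 1 to 12 rows; each row is the pose to reach, as a shift and turn from the pose commanded when the call began; what a row does not reach only later rows make up. A row lasts 1/12 s, in which the tool goes at most 41.7 mm and 7.16 degrees, less where a joint would pass 70% of its speed; a pose out of reach is approached as far as the arm can. A call with a gripper value outside its range is refused whole. The fingers move at their own pace and stop on an object; FORCE is the grip in N (left out, the last holds). Time passes only in rows, so rows that repeat a pose let the fingers close. It gives the time, the measured TCP pose, the force, the opening and the grip force at its end, in the units of the state.
- robot.get_obs(): the state, without advancing time (a new reading comes with each control period).
- camera(name): name is "scene" or "top" or "wrist"; returns (picture, depth): 384x512x3 uint8, red, green, blue; 384x512 float32, m along the optical axis (not along the pixel's ray), 0 where there is no reading.
- camera_info(name): a dict with "vertical_fov" (degrees; the focal length in pixels is half the picture's height over the tangent of half this angle, whatever the lens; pixels are square), "cx", "cy" (the principal point, pixels), "world_from_camera" (4x4, takes a point from camera to world coordinates). Camera axes: x right, y down, z forward; pixel columns grow to the right and rows downward; lengths in m; the calibration is good to about 2 mm. A picture is of the moment at which its call begins: read the wrist's pose just before it. camera_info takes no time and is no camera call; for the wrist camera it gives the pose at the moment of the call.
- hand_in(): hands the job in; it is judged then, once.
The state is a dict: "time": time; "q": joint angles; "joint_velocities": joint speeds; "joint_torque": joint torques, N m; "position": TCP position; "tool_rot": TCP orientation; "ft_force": force on the tool from outside, world axes, zero at the start; "moment": the same for the moment, N m; "grip_width": finger opening in m; "grip_force": force on a finger pad.
Only numpy, scipy, OpenCV 4.12 (cv2) and the standard library are available. Lean on these libraries where they do the work, as an engineer would, in place of code of your own. Each camera call takes 0.05 s, during which the arm holds its last target. There are 200 camera calls.

## Working session

There is one attempt and no reset: what is moved stays moved. The work goes in short steps, Python scripts to look and compute and a shell command to move; the robot and the scene stay as the last step left them, time stands still between calls to the robot, and variables do not carry over. Pictures are saved under pics/ and viewed, at most 13 in all, crops included, and the job is handed in when it is done.

```bash
ls; mkdir -p pics; cat > h.py <<'E'
import numpy as np, cv2, json
from rig import robot, camera, camera_info, hand_in
def grab(n):
    ci=camera_info(n); p,d=camera(n); np.savez('/tmp/%s.npz'%n,p=p,d=d,T=ci['world_from_camera'],f=192/np.tan(np.radians(ci['vertical_fov'])/2),cx=ci['cx'],cy=ci['cy']); return load(n)
def load(n): return dict(np.load('/tmp/%s.npz'%n))
def cloud(c):
    v,u=np.mgrid[:384,:512]; d=c['d']
    P=np.stack([(u-c['cx'])/c['f']*d,(v-c['cy'])/c['f']*d,d],-1)
    return P@c['T'][:3,:3].T+c['T'][:3,3]
def ray(c,u,v,z):
    r=c['T'][:3,:3]@np.array([(u-c['cx'])/c['f'],(v-c['cy'])/c['f'],1]); o=c['T'][:3,3]
    return o+r*(z-o[2])/r[2]
def proj(c,P):
    q=(np.asarray(P)-c['T'][:3,3])@c['T'][:3,:3]; return q[...,:2]/q[...,2:]*c['f']+[c['cx'],c['cy']]
def save(n,p): cv2.imwrite('pics/'+n,p[...,::-1])
E
python3 - <<'E'
from h import *
for n in('scene','top'):
    c=grab(n); save(n+'1.png',c['p']); print(n,c['T'].round(3).tolist(),c['f'],c['cx'],c['cy'])
print(robot.get_obs())
E
```

```text
pics
scene [[0.377, 0.666, -0.644, 1.201], [0.926, -0.277, 0.255, -0.231], [-0.008, -0.692, -0.722, 0.832], [0.0, 0.0, 0.0, 1.0]] 406.7154465553016 249.1654895291186 189.3462551284922
top [[-0.02, -0.999, 0.046, 0.472], [-1.0, 0.02, -0.007, 0.044], [0.006, -0.046, -0.999, 1.213], [0.0, 0.0, 0.0, 1.0]] 445.02714622824664 254.69814436332112 186.42125431870366
{'time': 0.1, 'q': array([-1.31452032e+00,  5.28371906e-01,  1.43376368e+00, -1.85739500e-05,
        1.18139878e+00, -1.78517119e-01]), 'joint_velocities': array([-0.00019319, -0.00216958, -0.00338531, -0.00014188, -0.00209782,
        0.00117342]), 'joint_torque': array([ 6.17936098e-05, -4.40984881e+01, -1.77151448e+01,  6.34449511e-02,
        5.33377973e-02, -5.64931679e-05]), 'position': array([ 0.26311759, -0.56623517,  0.24067359]), 'tool_rot': array([ 9.76461066e-01,  2.15691546e-01, -4.63186343e-05, -9.69788166e-04]), 'ft_force': array([-0.34962047,  0.75965045, -0.71772101]), 'moment': array([ 0.01344073,  0.03635868, -0.0048983 ]), 'grip_force': 0.0, 'grip_width': 0.08689564212005821}
```

View pics/top1.png

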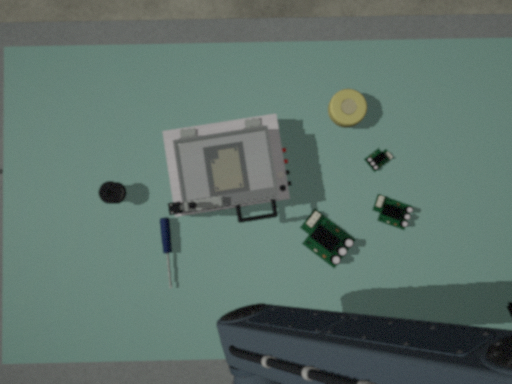

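View pics/scene1.png

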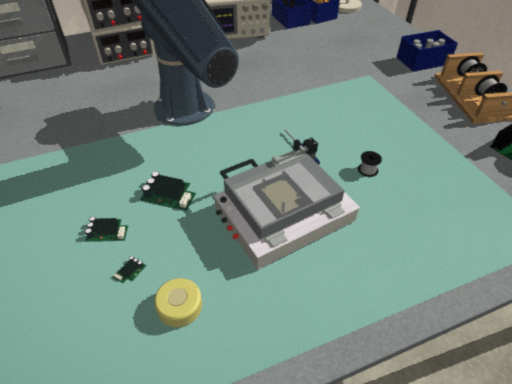

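The middle-sized board is at about (394,211) in the top view, with its terminal block (+x) to the upper left. The fixture is at (226,165), handle at (257,213), knob at about (192,205), driver at (167,245), reel at (112,192) and toroid at (347,107).

```bash
python3 - <<'E'
from h import *
c=load('top'); P=cloud(c); p=c['p'].astype(int); Z=P[...,2]
v,u=np.mgrid[:384,:512]
def rect(m,name):
    m=m.astype(np.uint8); n,l,s,ce=cv2.connectedComponentsWithStats(m)
    i=1+np.argmax(s[1:,4]); xy=P[l==i]
    r=cv2.minAreaRect((xy[:,:2]*1000).astype(np.float32)); print(name,s[i].tolist(),'rect',np.round(r[0],1),np.round(r[1],1),round(r[2],2),'z',np.median(xy[:,2]).round(4)); return xy,(l==i)
fx=(u>155)&(u<300)&(v>105)&(v<228)
hood,hm=rect(fx&(abs(Z-.106)<.006),'hoodtop')
rect(fx&(Z>.045),'all>45')
dark=(p.max(-1)<60)
# knob
k=fx&(Z>.132)&(u<205)
ys,xs=np.nonzero(k); print('high pts',[(a,b,P[b,a].round(3).tolist()) for a,b in zip(xs,ys)][:60])
h,_=rect(fx&dark&(v>203)&(u>232),'handle')
m=(u>365)&(u<425)&(v>188)&(v<235)
rect(m&(Z>.008)&(p.sum(-1)<110),'sink')
b,_=rect(m&((p[...,1]>p[...,0]+15)&(p[...,1]<110)|(p.sum(-1)<110)|(Z>.008)),'board')
pale=m&(p.min(-1)>110); n,l,s,ce=cv2.connectedComponentsWithStats(pale.astype(np.uint8))
for i in range(1,n): print('pale',s[i,4],ce[i].round(1),P[l==i].mean(0).round(3))
s=p[150:152,:].sum()
big=np.zeros((3*130,3*160,3))
cr=cv2.resize(c['p'][100:235,150:310],None,fx=5,fy=4.4,interpolation=cv2.INTER_CUBIC)
b=cv2.resize(c['p'][185:235,365:425],None,fx=5,fy=5,interpolation=cv2.INTER_CUBIC)
cr[-250:, -300:]=b[:, :] if False else cr[-250:,-300:]
save('crop1.png',cr)
E
```

```text
hoodtop [173, 125, 106, 88, 6797] rect [568.6 109.2] [186.9 240.6] 7.75 z 0.1068
all>45 [162, 113, 128, 110, 10356] rect [564.3 107.8] [266.7 303.4] 7.45 z 0.1059
high pts [(np.int64(177), np.int64(113), [0.472, 0.044, 1.213]), (np.int64(174), np.int64(136), [0.472, 0.044, 1.213]), (np.int64(166), np.int64(138), [0.472, 0.044, 1.213]), (np.int64(183), np.int64(138), [0.472, 0.044, 1.213]), (np.int64(177), np.int64(142), [0.472, 0.044, 1.213]), (np.int64(198), np.int64(157), [0.472, 0.044, 1.213]), (np.int64(193), np.int64(165), [0.472, 0.044, 1.213]), (np.int64(164), np.int64(169), [0.472, 0.044, 1.213]), (np.int64(165), np.int64(173), [0.472, 0.044, 1.213]), (np.int64(174), np.int64(183), [0.472, 0.044, 1.213]), (np.int64(165), np.int64(186), [0.472, 0.044, 1.213]), (np.int64(195), np.int64(200), [0.472, 0.044, 1.213]), (np.int64(178), np.int64(201), [0.49, 0.223, 0.133]), (np.int64(190), np.int64(201), [0.472, 0.044, 1.213]), (np.int64(172), np.int64(202), [0.488, 0.238, 0.132]), (np.int64(177), np.int64(202), [0.488, 0.226, 0.133]), (np.int64(178), np.int64(202), [0.488, 0.223, 0.
[... 2416 characters left out ...]
0.3 100.3] 0.49 z 0.0968
sink [381, 204, 26, 23, 259] rect [ 468.5 -164.3] [413.   53.9] 81.54 z 0.0225
board [373, 194, 48, 36, 978] rect [ 476.9 -187.3] [454.5  86.2] 80.4 z 0.0066
pale 2 [368.  192.5] [ 0.505 -0.273  0.003]
pale 1 [366. 194.] [ 0.501 -0.268 -0.003]
pale 51 [379.6 200.6] [ 0.482 -0.3    0.016]
pale 16 [409.5 209.5] [ 0.457 -0.376  0.026]
pale 1 [376. 214.] [ 0.446 -0.294 -0.003]
pale 18 [407.2 216.5] [ 0.438 -0.369  0.027]
pale 1 [368. 218.] [ 0.436 -0.27   0.003]
pale 18 [404.7 223.6] [ 0.423 -0.339  0.093]
pale 1 [373. 224.] [ 0.419 -0.285 -0.002]
pale 1 [366. 230.] [ 0.404 -0.263  0.007]
pale 1 [370. 231.] [ 0.401 -0.274  0.005]
pale 1 [374. 230.] [ 0.403 -0.286  0.001]
```

View pics/crop1.png

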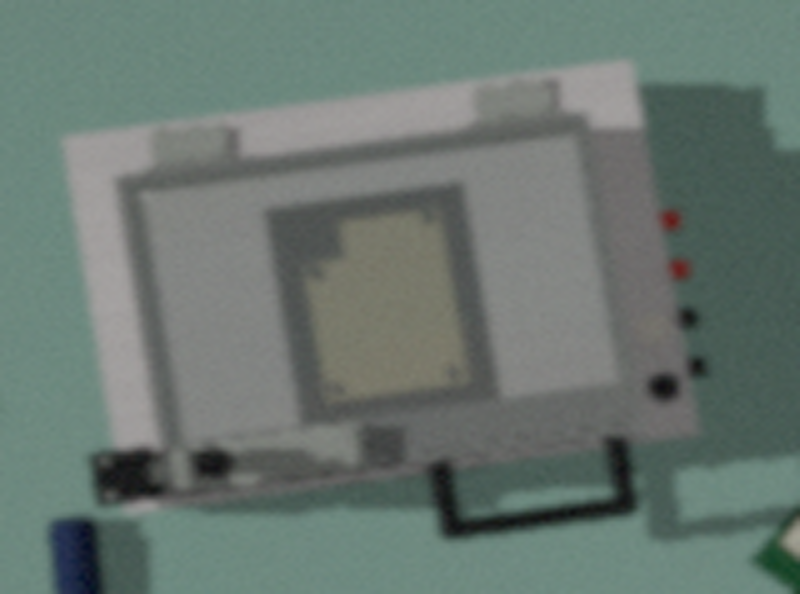

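The crop shows the fixture yawed about 7.6°, with the hood centre (= nest) near (0.569, 0.109). One more measurement will refine the knob, handle bar and board.

```bash
cat >> h.py <<'E'
def rects(c,m,lo=15):
    P=cloud(c); n,l,s,ce=cv2.connectedComponentsWithStats(m.astype(np.uint8)); o=[]
    for i in range(1,n):
        if s[i,4]<lo: continue
        k=(l==i)&(c['d']>0); xy=P[k]; z=np.median(xy[:,2]); q=xy[abs(xy[:,2]-z)<.012]
        r=cv2.minAreaRect((q[:,:2]*1000).astype(np.float32))
        print(s[i].tolist(),'c',np.round(r[0],1),'size',np.round(r[1],1),'ang',round(r[2],1),'mean',(q.mean(0)*1000).round(1),'z',round(z*1000,1)); o.append(r)
    return o
E
python3 - <<'E'
from h import *
c=load('top'); P=cloud(c); p=c['p'].astype(int); Z=P[...,2]; v,u=np.mgrid[:384,:512]; ok=c['d']>0
fx=ok&(u>155)&(u<300)&(v>105)&(v<228)
print('knob'); rects(c,fx&(Z>.145)&(Z<.17),8)
print('switch'); rects(c,fx&(Z>.126)&(Z<.14)&(u<184))
print('hood'); rects(c,fx&(abs(Z-.106)<.006),500)
print('bar'); rects(c,fx&(v>210)&(u>236)&(u<280)&(Z>.075))
def brd(n,w):
    c=load(n);P=cloud(c); p=c['p'].astype(int); Z=P[...,2]; v,u=np.mgrid[:384,:512]
    m=(c['d']>0)&(u>w[0])&(u<w[1])&(v>w[2])&(v<w[3])
    print(n,'sink'); rects(c,m&(Z>.024)&(Z<.04)&(p.sum(-1)<150),60)
    g=m&((p[...,1]>p[...,0]*1.25)&(p[...,1]<105)|(p.sum(-1)<150)); print('board'); rects(c,g,60)
    print('pale'); rects(c,m&(p.min(-1)>125),8)
brd('top',(365,425,188,235)); brd('scene',(78,135,210,246))
E
```

```text
knob
[188, 202, 8, 7, 45] c [479.6 188. ] size [16.2 14.3] ang 88.6 mean [479.8 188.  153.2] z 153.4
switch
[167, 201, 14, 14, 143] c [473.5 234.8] size [29.6 27.8] ang 8.2 mean [473.5 234.2 132.3] z 132.5
hood
[173, 125, 106, 88, 6797] c [568.6 109.2] size [186.9 240.6] ang 7.7 mean [571.9 106.9 106.9] z 106.8
bar
[237, 211, 41, 12, 231] c [447.9  32.2] size [100.6  27.6] ang 88.8 mean [447.7  36.7  96. ] z 96.0
top sink
board
[373, 196, 48, 34, 762] c [ 448.8 -343.5] size [124.1  72. ] ang 69.0 mean [ 449.  -341.6    5.3] z 5.7
pale
[377, 196, 6, 10, 37] c [ 481.9 -300.3] size [ 9.7 25.5] ang 66.8 mean [ 482.5 -299.9   16.3] z 16.1
[408, 208, 4, 4, 12] c [ 456.7 -376. ] size [7.5 7.3] ang 41.0 mean [ 456.8 -376.    26.1] z 25.5
[406, 215, 3, 4, 11] c [ 438.3 -368.5] size [6.8 8. ] ang 87.8 mean [ 438.7 -368.3   27.8] z 28.2
[403, 222, 4, 4, 11] c [ 420.3 -360.5] size [7. 8.] ang 41.9 mean [ 420.  -360.5   27.4] z 27.9
scene sink
[94, 219, 23, 11, 195] c [ 454.7 -330.2] size [50.9 32.2] ang 70.4 mean [ 455.5 -330.8   28.3] z 28.2
board
[79, 218, 46, 23, 667] c [ 447.4 -338.1] size [118.   75.3] ang 68.1 mean [ 466.4 -340.6    8.1] z 12.0
pale
[79, 211, 56, 35, 869] c [ 442.7 -334.6] size [171.2 119.4] ang 68.2 mean [ 4.406e+02 -3.202e+02  2.000e-01] z 0.3
[87, 223, 6, 4, 19] c [ 440.5 -365.9] size [11.4 10.1] ang 19.9 mean [ 440.1 -366.5   25. ] z 24.6
[118, 226, 7, 12, 63] c [ 478.2 -297.2] size [16.  41.8] ang 80.2 mean [ 483.5 -297.9   12.9] z 13.6
[85, 229, 6, 4, 20] c [ 458.7 -374. ] size [10.6  9.6] ang 60.2 mean [ 458.1 -374.    24.7] z 23.9
```

```bash
T='[217,755,20]'; python3 -m handwheel '{"hand":[0.5,0.5,0.5,0.5,0.5,0.5,0.5,0.5,0.5,0.5,0.5,0.5],"translation":[[217,755,20],[217,755,20],[217,755,20],[217,755,20],[217,755,20],[217,755,20],[217,755,20],[217,755,20],[217,755,20],[217,755,20],[217,755,20],[217,755,20]],"turn":[[0,0,1.269],[0,0,1.269],[0,0,1.269],[0,0,1.269],[0,0,1.269],[0,0,1.269],[0,0,1.269],[0,0,1.269],[0,0,1.269],[0,0,1.269],[0,0,1.269],[0,0,1.269]]}' 10; python3 -c "
from h import *
o=robot.get_obs();print(o['position'],o['tool_rot'],o['q'])"
```

```text
time: 1.1
position: [0.4012, -0.0844, 0.2543]
tool_rot: [0.658, 0.753, -0.0, -0.0]
ft_force: [0.7, -0.2, 0.3]
grip_width: 0.0437
grip_force: 0.0
[ 0.40121451 -0.0843954   0.25426928] [ 6.58446210e-01  7.52627781e-01 -9.29039398e-06 -1.04144545e-04] [-4.81506299e-01  2.17308728e-01  1.92425196e+00  3.67076919e-05
  1.00023879e+00 -6.14817635e-01]
```

```bash
python3 -m handwheel '{"hand":[0.5,0.5,0.5,0.5,0.5,0.5,0.5,0.5,0.5,0.5],"translation":[[79,272,0],[79,272,0],[79,272,0],[79,272,0],[79,272,0],[79,272,0],[79,272,0],[79,272,0],[79,272,0],[79,272,0]],"turn":[[0,0,0],[0,0,0],[0,0,0],[0,0,0],[0,0,0],[0,0,0],[0,0,0],[0,0,0],[0,0,0],[0,0,0]]}'; python3 - <<'E'
from h import *
o=robot.get_obs();print(o['position'],o['tool_rot'])
c=grab('wrist'); save('w1.png',c['p']); P=cloud(c);Z=P[...,2]
k=(Z>.145)&(Z<.16)&(np.hypot(P[...,0]-.48,P[...,1]-.188)<.04)
rects(c,k,30); print(proj(c,np.array([.480,.188,.153])),c['T'].round(3).tolist())
E
```

```text
time: 1.93
position: [0.4795, 0.1852, 0.2537]
tool_rot: [0.658, 0.753, -0.001, -0.0]
ft_force: [-1.1, -0.0, 1.0]
grip_width: 0.0436
grip_force: 0.0
[0.47954987 0.18521027 0.25373279] [ 6.58269203e-01  7.52781929e-01 -9.33018761e-04 -3.90735559e-04]
[247, 180, 21, 22, 342] c [481.5 188. ] size [17.2 17.2] ang 81.2 mean [481.4 188.7 152.5] z 153.0
[255.63423984 191.19108238] [[0.991, 0.128, 0.038, 0.469], [0.134, -0.945, -0.3, 0.267], [-0.002, 0.302, -0.953, 0.397], [0.0, 0.0, 0.0, 1.0]]
```

View pics/w1.png

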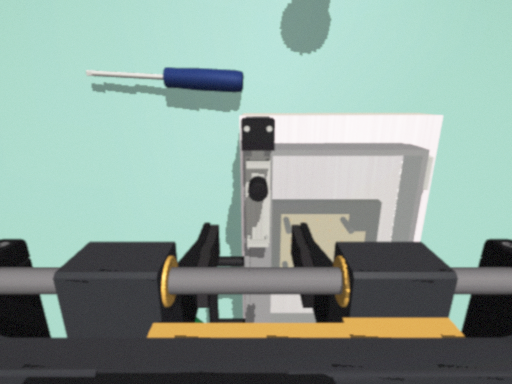

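Wrist view: knob at (258,189), switch head at (258,133), and the fingers straddle the rail. The knob lies at (0.481, 0.188, top 0.153). I'll descend, close on it and draw it.

```bash
python3 -m handwheel '{"hand":[0.5,0.5,0.5,0.5,0.5,0.5,0,0,0,0,0,0],"translation":[[2,3,-20],[2,3,-50],[2,3,-80],[2,3,-104],[2,3,-104],[2,3,-104],[2,3,-104],[2,3,-104],[2,3,-104],[2,3,-104],[2,3,-104],[2,3,-104]],"turn":[[0,0,0],[0,0,0],[0,0,0],[0,0,0],[0,0,0],[0,0,0],[0,0,0],[0,0,0],[0,0,0],[0,0,0],[0,0,0],[0,0,0]]}' 15
```

```text
time: 2.98
position: [0.4814, 0.1885, 0.1511]
tool_rot: [0.658, 0.753, -0.001, -0.0]
ft_force: [-3.1, -0.5, 5.5]
grip_width: 0.017
grip_force: 15.0
```

```bash
python3 -m handwheel '{"hand":[0,0,0,0,0,0,0,0],"translation":[[0.7,-5,0],[1.3,-10,0],[2,-15,0],[2.7,-20,0],[3.3,-25,0],[3.8,-28.5,0],[3.8,-28.5,0],[3.8,-28.5,0]],"turn":[[0,0,0],[0,0,0],[0,0,0],[0,0,0],[0,0,0],[0,0,0],[0,0,0],[0,0,0]]}'
```

```text
time: 3.65
position: [0.4854, 0.16, 0.1511]
tool_rot: [0.658, 0.753, -0.001, -0.0]
ft_force: [-3.2, -1.4, 5.6]
grip_width: 0.0173
grip_force: 15.0
```

```bash
python3 -m handwheel '{"hand":[0.5,0.5,0.5,0.5,0.5,0.5,0.37,0.37,0.37,0.37,0.37],"translation":[[0,0,0],[0,0,0],[0,0,0],[0,0,35],[0,0,70],[0,0,85],[-41,-128,85],[-41,-128,85],[-41,-128,85],[-41,-128,85],[-41,-128,85]],"turn":[[0,0,0],[0,0,0],[0,0,0],[0,0,0],[0,0,0],[0,0,0],[0,0,0],[0,0,0],[0,0,0],[0,0,0],[0,0,0]]}'; python3 - <<'E'
from h import *
o=robot.get_obs();print(o['position'],o['tool_rot'])
c=grab('wrist'); save('w2.png',c['p']); P=cloud(c);Z=P[...,2]
k=(Z>.145)&(Z<.16)&(np.hypot(P[...,0]-.485,P[...,1]-.16)<.05)
print('knob');rects(c,k,30)
print('bar');rects(c,(Z>.085)&(Z<.104)&(P[...,0]<.475)&(abs(P[...,1]-.03)<.08),30)
E
```

```text
time: 4.57
position: [0.4447, 0.03, 0.2354]
tool_rot: [0.66, 0.751, -0.0, 0.0]
ft_force: [0.2, 0.2, 0.6]
grip_width: 0.0325
grip_force: 0.0
[0.4446621  0.03000373 0.23535282] [ 6.60249035e-01  7.51046730e-01 -1.18611250e-04  7.96509345e-05]
knob
[322, 20, 28, 30, 620] c [485.1 158.4] size [16.9 17.3] ang 26.6 mean [484.6 158.1 152.8] z 153.1
bar
[251, 129, 43, 98, 1694] c [460.9  33.2] size [ 40.3 100.7] ang 7.2 mean [452.2  39.2  95. ] z 95.4
```

View pics/w2.png

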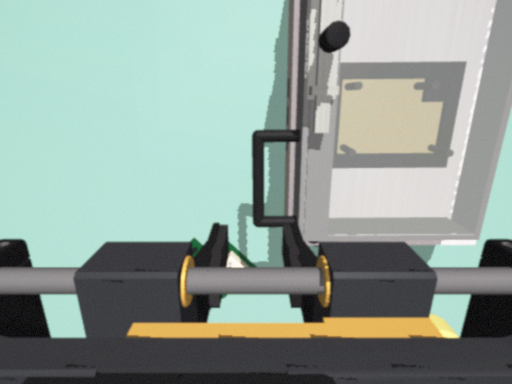

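Wrist view: bolt knob now at (334,37), 30 mm from where it was, so it is fully drawn; handle bar at (258,178). Getting the bar's axis precisely before I grip it.

```bash
python3 - <<'E'
from h import *
c=load('wrist'); P=cloud(c).reshape(-1,3); R=np.array([[np.cos(.133),np.sin(.133)],[-np.sin(.133),np.cos(.133)]])
f=(P[:,:2]-[.570,.1092])@R.T
m=(P[:,2]>.08)&(P[:,2]<.104)&(f[:,0]<-.122)&(f[:,0]>-.15)&(abs(f[:,1]+.06)<.03)
for a in(-.08,-.06,-.04):
    s=m&(abs(f[:,1]-a)<.01); print(a,np.percentile(f[s,0],[2,50,98]).round(4),np.percentile(P[s,2],95).round(4),np.median(f[s&(P[:,2]>.094),0]).round(4))
s=m&(P[:,2]>.08);
h=(abs(P[:,2]-.106)<.005)&(abs(f[:,1])<.1)&(f[:,0]<0); print('hood front edge',np.percentile(f[h,0],[0.5,2,5]).round(4))
E
```

```text
-0.08 [-0.1375 -0.1323 -0.1261] 0.0971 -0.1323
-0.06 [-0.1373 -0.1313 -0.1262] 0.097 -0.1323
-0.04 [-0.1372 -0.1313 -0.1263] 0.0969 -0.1323
hood front edge [-0.0922 -0.0913 -0.089 ]
```

```bash
python3 -m handwheel '{"hand":[0.37,0.37,0.37,0.37,0.37,0.37,0,0,0,0,0],"translation":[[2.4,2.2,-35],[2.4,2.2,-75],[2.4,2.2,-110],[2.4,2.2,-135],[2.4,2.2,-144],[2.4,2.2,-144],[2.4,2.2,-144],[2.4,2.2,-144],[2.4,2.2,-144],[2.4,2.2,-144],[2.4,2.2,-144]],"turn":[[0,0,0],[0,0,0],[0,0,0],[0,0,0],[0,0,0],[0,0,0],[0,0,0],[0,0,0],[0,0,0],[0,0,0],[0,0,0]]}' 25
python3 - <<'E'
import numpy as np
for t in np.arange(.1,1.6,.1):
    dx=230-230*np.cos(t)+30*np.sin(t); dz=230*np.sin(t)+30*np.cos(t)-30
    print(round(t,2),np.round([dx*.991,dx*.1326,dz],0).astype(int).tolist())
E
```

```text
time: 5.53
position: [0.447, 0.0342, 0.0924]
tool_rot: [0.658, 0.753, -0.0, 0.0]
ft_force: [-2.0, -1.1, 7.3]
grip_width: 0.0112
grip_force: 25.0
0.1 [4, 1, 23]
0.2 [10, 1, 45]
0.3 [19, 3, 67]
0.4 [30, 4, 87]
0.5 [42, 6, 107]
0.6 [57, 8, 125]
0.7 [73, 10, 141]
0.8 [90, 12, 156]
0.9 [110, 15, 169]
1.0 [130, 17, 180]
1.1 [151, 20, 189]
1.2 [173, 23, 195]
1.3 [196, 26, 200]
1.4 [218, 29, 202]
1.5 [241, 32, 202]
```

```bash
python3 -m handwheel '{"hand":[0,0,0,0,0,0,0,0,0,0],"translation":[[2,0,11],[4,1,23],[7,1,34],[10,1,45],[14,2,56],[19,3,67],[30,4,87],[42,6,107],[57,8,125],[57,8,125]],"turn":[[0,0,0],[0,0,0],[0,0,0],[0,0,0],[0,0,0],[0,0,0],[0,0,0],[0,0,0],[0,0,0],[0,0,0]]}'
```

```text
time: 6.37
position: [0.5027, 0.0419, 0.2191]
tool_rot: [0.658, 0.753, -0.002, -0.002]
ft_force: [-9.5, -3.4, 9.2]
grip_width: 0.0106
grip_force: 25.0
```

```bash
python3 -m handwheel '{"hand":[0,0,0,0,0,0,0,0,0,0,0,0],"translation":[[16,2,16],[33,4,31],[53,7,44],[73,9,55],[94,12,64],[116,15,70],[139,18,75],[161,21,77],[184,24,77],[196,26,76],[200,26,75],[200,26,75]],"turn":[[0,0,0],[0,0,0],[0,0,0],[0,0,0],[0,0,0],[0,0,0],[0,0,0],[0,0,0],[0,0,0],[0,0,0],[0,0,0],[0,0,0]]}'; python3 - <<'E'
from h import *
for n in('top','scene'): c=grab(n)
c=load('scene'); save('s2.png',c['p'])
E
```

```text
time: 7.37
position: [0.7064, 0.0692, 0.2933]
tool_rot: [0.658, 0.753, 0.002, 0.001]
ft_force: [1.7, 1.3, 3.8]
grip_width: 0.0109
grip_force: 25.0
```

View pics/s2.png

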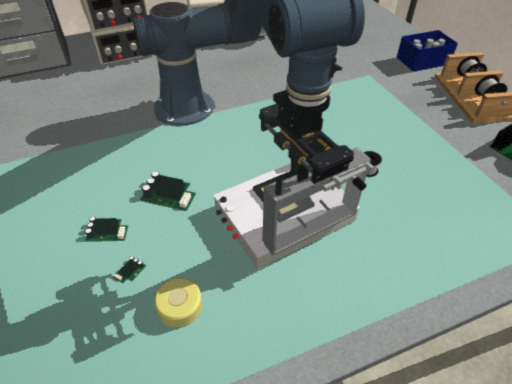

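Guard stands upright with the gripper on its bar. Release, rise, and go over the board.

```bash
python3 -m handwheel '{"hand":[0.5,0.5,0.5,0.5,0.5,0.5,0.7,0.9,0.9,0.9,0.9,0.9],"translation":[[0,0,0],[0,0,0],[0,0,0],[0,0,30],[0,0,70],[-30,-20,75],[-254,-407,-40],[-254,-407,-40],[-254,-407,-40],[-254,-407,-40],[-254,-407,-40],[-254,-407,-40]],"turn":[[0,0,0],[0,0,0],[0,0,0],[0,0,0],[0,0,0],[0,0,0],[0,0,-0.517],[0,0,-0.517],[0,0,-0.517],[0,0,-0.517],[0,0,-0.517],[0,0,-0.517]]}'
```

```text
time: 8.47
position: [0.5506, -0.1625, 0.303]
tool_rot: [0.829, 0.559, -0.001, -0.001]
ft_force: [0.3, -0.6, -0.1]
grip_width: 0.074
grip_force: 0.0
```

```bash
python3 -m handwheel '{"hand":[0.9,0.9,0.9,0.9,0.9,0.9,0.9,0.9],"translation":[[-100,-177,-90],[-100,-177,-90],[-100,-177,-90],[-100,-177,-90],[-100,-177,-90],[-100,-177,-90],[-100,-177,-90],[-100,-177,-90]],"turn":[[0,0,0],[0,0,0],[0,0,0],[0,0,0],[0,0,0],[0,0,0],[0,0,0],[0,0,0]]}'; python3 - <<'E'
from h import *
o=robot.get_obs();print(o['position'],o['tool_rot'])
c=grab('wrist'); save('w3.png',c['p']); P=cloud(c);Z=P[...,2]; p=c['p'].astype(int)
near=(np.hypot(P[...,0]-.45,P[...,1]+.34)<.075)&(c['d']>0)
print('sink'); rects(c,near&(Z>.026)&(Z<.036)&(p.sum(-1)<150),200)
print('plate');rects(c,near&(Z<.02)&(p[...,1]>p[...,0]*1.25)&(p[...,1]<115),200)
print('pale');rects(c,near&(p.min(-1)>120),60)
t=load('top'); P=cloud(t);Z=P[...,2];f=(P[...,:2]-[.573,.1096])@np.array([[np.cos(.133),-np.sin(.133)],[np.sin(.133),np.cos(.133)]])
E
```

```text
time: 9.13
position: [0.4522, -0.3381, 0.2133]
tool_rot: [0.83, 0.558, -0.0, -0.002]
ft_force: [-0.0, 0.1, 0.0]
grip_width: 0.0784
grip_force: 0.0
[ 0.45219479 -0.33806498  0.21331067] [ 8.29691767e-01  5.58219769e-01 -3.16153928e-05 -1.50350801e-03]
sink
plate
[227, 122, 57, 80, 1842] c [ 453.8 -334.8] size [98.8 67.8] ang 68.5 mean [ 457.3 -332.3    3.6] z 3.4
pale
[193, 105, 122, 120, 6561] c [ 449.9 -339.9] size [149.3 149.2] ang 2.7 mean [ 449.7 -332.2    1.1] z 1.1
[255, 123, 27, 13, 329] c [ 483.7 -302.5] size [14.  30.7] ang 67.9 mean [ 483.3 -301.2   14.4] z 15.1
[250, 193, 12, 15, 128] c [ 440.3 -370.1] size [14.3 13.1] ang 68.4 mean [ 440.2 -369.6   25.8] z 25.6
[266, 192, 13, 15, 127] c [ 459.4 -376.7] size [13.9 13.2] ang 68.7 mean [ 458.9 -376.6   25.7] z 25.5
[112, 271, 289, 17, 4170] c [ 464.7 -310.5] size [ 5.2 86. ] ang 68.1 mean [ 465.2 -310.3  281.3] z 281.4
```

View pics/w3.png

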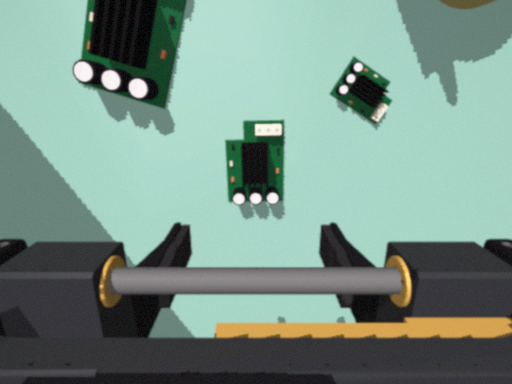

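Wrist view: the board at (255,163), terminal block at top, notch at its upper left, caps at the bottom. Its outline measures 99×68 mm centred on (0.454, −0.335), yaw 68.3°. It is aligned with the fingers.

```bash
python3 -m handwheel '{"hand":[0.7,0.7,0.7,0.7,0.7,0.7,0.7,0.7,0,0,0,0],"translation":[[2,3,-35],[2,3,-70],[2,3,-105],[2,3,-140],[2,3,-165],[2,3,-180],[2,3,-188],[2,3,-188],[2,3,-188],[2,3,-188],[2,3,-188],[2,3,-188]],"turn":[[0,0,0.006],[0,0,0.006],[0,0,0.006],[0,0,0.006],[0,0,0.006],[0,0,0.006],[0,0,0.006],[0,0,0.006],[0,0,0.006],[0,0,0.006],[0,0,0.006],[0,0,0.006]]}' 20;  python3 -m handwheel '{"hand":[0,0,0,0,0],"translation":[[0,0,0],[0,0,0],[0,0,0],[0,0,0],[0,0,0]],"turn":[[0,0,0],[0,0,0],[0,0,0],[0,0,0],[0,0,0]]}'
```

```text
time: 10.18
position: [0.456, -0.3358, 0.0274]
tool_rot: [0.827, 0.562, 0.0, 0.001]
ft_force: [-0.1, -0.6, -0.3]
grip_width: 0.0419
grip_force: 0.0
time: 10.6
position: [0.4549, -0.3351, 0.0266]
tool_rot: [0.827, 0.562, -0.0, -0.0]
ft_force: [-2.0, 1.3, 5.8]
grip_width: 0.0299
grip_force: 20.0
```

```bash
python3 -m handwheel '{"hand":[0,0,0,0,0,0,0],"translation":[[0,0,10],[0,0,35],[0,0,70],[0,0,105],[0,0,140],[0,0,140],[0,0,140]],"turn":[[0,0,0],[0,0,0],[0,0,0],[0,0,0],[0,0,0],[0,0,0],[0,0,0]]}'; python3 - <<'E'
from h import *
t=grab('top'); s=grab('scene'); w=grab('wrist')
a=t['p'][110:225,150:300]; b=s['p'][150:265,205:365]
print(a.shape,b.shape)
A=cv2.resize(a,(600,460),interpolation=cv2.INTER_CUBIC)
save('n1.png',A)
P=cloud(t);f=(P[...,:2]-[.573,.1096])@np.array([[np.cos(.133),-np.sin(.133)],[np.sin(.133),np.cos(.133)]])
p=t['p'].astype(int)
b=(abs(f[...,0])<.09)&(abs(f[...,1])<.09)&(abs(P[...,2]-.07)<.015)
print('dark plate');o=rects(t,b&(p.sum(-1)<230),60)
print('light floor');o=rects(t,b&(p[...,2]<p[...,0]-12)&(p.sum(-1)>200),60)
print(p[165,190:265].tolist()[::3])
E
```

```text
time: 11.18
position: [0.4563, -0.3364, 0.1685]
tool_rot: [0.827, 0.562, 0.0, 0.003]
ft_force: [0.5, -0.2, -3.1]
grip_width: 0.0296
grip_force: 20.0
(115, 150, 3) (115, 160, 3)
dark plate
[204, 142, 46, 54, 818] c [571.5 107.9] size [127.9 100.4] ang 7.6 mean [574.5 110.9  72.8] z 72.9
light floor
[211, 147, 33, 45, 1136] c [571.6 107.7] size [107.5  76.1] ang 7.8 mean [569.1 105.7  68.5] z 68.4
[[175, 171, 170], [174, 171, 171], [173, 171, 170], [173, 170, 171], [173, 170, 169], [126, 125, 124], [34, 35, 33], [79, 75, 60], [143, 135, 104], [146, 138, 106], [145, 137, 103], [144, 138, 103], [146, 137, 102], [144, 136, 102], [148, 139, 103], [143, 136, 103], [145, 139, 105], [69, 64, 53], [39, 35, 38], [109, 109, 108], [123, 121, 120], [172, 170, 170], [177, 175, 173], [174, 172, 171], [172, 171, 169]]
```

View pics/n1.png

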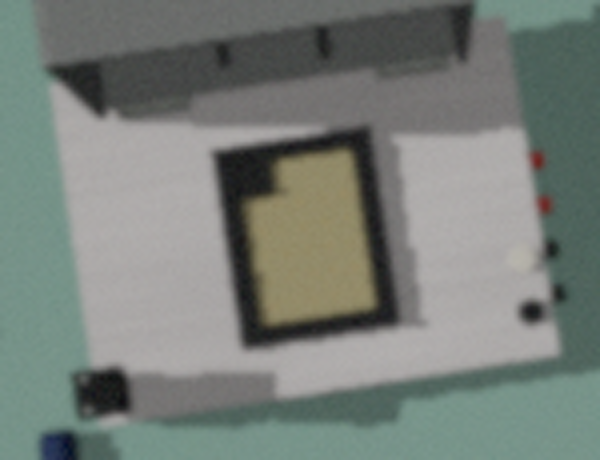

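The nest's floor is centred at (0.5716, 0.1078) by both the pocket and the plate outline, yaw 7.65°. Next I'll check how much of the held board the wrist camera sees.

```bash
python3 - <<'E'
from h import *
w=load('wrist'); save('w4.png',w['p']); P=cloud(w);Z=P[...,2]; p=w['p'].astype(int)
o=robot.get_obs(); print(o['position'],o['tool_rot'])
m=(w['d']>0)&(Z<.16)&(Z>.12)&(p[...,1]>p[...,0]*1.2)&(np.hypot(P[...,0]-.456,P[...,1]+.336)<.1)
rects(w,m,60)
s=load('scene');P=cloud(s);p=s['p'].astype(int)
m=(s['d']>0)&(P[...,2]>.12)&(P[...,2]<.16)&(p[...,1]>p[...,0]*1.2)&(np.hypot(P[...,0]-.456,P[...,1]+.336)<.1)
rects(s,m,60)
E
```

```text
[ 0.45425932 -0.33418888  0.16453337] [ 8.27384960e-01  5.61632208e-01 -2.40060591e-04 -1.82598252e-03]
[196, 152, 120, 100, 4572] c [ 462.6 -315.9] size [62.9 70.3] ang 68.4 mean [ 466.7 -311.1  142.1] z 142.0
[67, 183, 48, 23, 422] c [ 457.7 -331.3] size [100.  72.] ang 67.4 mean [ 475.8 -331.7  143.5] z 142.8
```

View pics/w4.png

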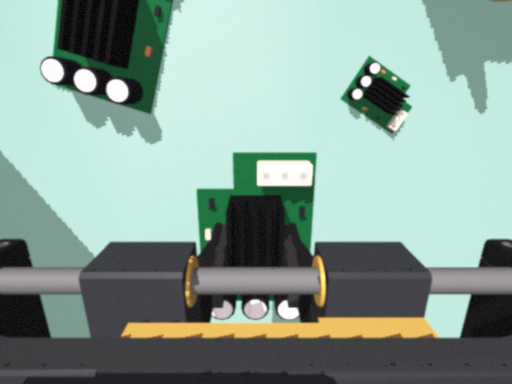

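Wrist view: the held board's front half is visible (front edge row 153, notch at (215,170), terminal block (285,173)). The board sits level, centre within 2 mm of the TCP, 25.5 mm below it. Carry it to above the nest.

```bash
python3 -m handwheel '{"hand":[0,0,0,0,0,0,0,0,0,0,0,0],"translation":[[15,50,5],[35,90,5],[50,130,5],[70,170,5],[80,205,5],[90,240,5],[95,275,5],[100,310,5],[105,345,5],[110,380,5],[114,415,5],[115,442,5]],"turn":[[0,0,-0.1],[0,0,-0.21],[0,0,-0.32],[0,0,-0.43],[0,0,-0.54],[0,0,-0.65],[0,0,-0.76],[0,0,-0.87],[0,0,-0.98],[0,0,-1.059],[0,0,-1.059],[0,0,-1.059]]}'; python3 -m handwheel '{"hand":[0],"translation":[[0,0,0]],"turn":[[0,0,0]]}'
```

```text
time: 12.33
position: [0.5693, 0.1095, 0.1687]
tool_rot: [0.998, 0.067, -0.002, -0.001]
ft_force: [0.1, -0.2, -2.4]
grip_width: 0.0304
grip_force: 20.0
time: 12.42
position: [0.5686, 0.1119, 0.1687]
tool_rot: [0.998, 0.069, -0.002, -0.001]
ft_force: [0.3, -0.0, -2.0]
grip_width: 0.0295
grip_force: 20.0
```

```bash
python3 -m handwheel '{"hand":[0,0,0,0,0,0],"translation":[[0,0,-15],[0,0,-30],[0,0,-45],[0,0,-50],[0,0,-50],[0,0,-50]],"turn":[[0,0,0],[0,0,0],[0,0,0],[0,0,0],[0,0,0],[0,0,0]]}'; python3 - <<'E'
from h import *
o=robot.get_obs(); print(o['position'],o['tool_rot'],o['ft_force'])
w=grab('wrist'); P=cloud(w);Z=P[...,2]; p=w['p'].astype(int); ok=w['d']>0; pos=o['position']
near=ok&(np.hypot(P[...,0]-.572,P[...,1]-.108)<.09)
print('board');b=rects(w,near&(abs(Z-pos[2]+.0225)<.008)&(p[...,1]>p[...,0]*1.2),60)
print('plate');d=rects(w,near&(abs(Z-.072)<.006)&(p.sum(-1)<200),60)
print('floor');d=rects(w,near&(abs(Z-.067)<.006)&(p[...,2]<p[...,0]-12)&(p.sum(-1)>200),60)
save('w5.png',w['p'])
E
```

```text
time: 12.92
position: [0.5698, 0.1063, 0.1201]
tool_rot: [0.998, 0.067, -0.001, -0.0]
ft_force: [0.2, -0.2, -1.6]
grip_width: 0.0297
grip_force: 20.0
[0.56977578 0.10629009 0.12005488] [ 9.97780227e-01  6.65835000e-02 -1.11889541e-03 -6.40996668e-05] [ 0.16087681 -0.19324301 -1.62960623]
board
[196, 152, 121, 100, 4495] c [590.7 108.3] size [63.1 70.3] ang 7.8 mean [596.8 106.7  96.9] z 96.7
plate
[171, 119, 162, 136, 7951] c [590.4 110.1] size [ 96.1 102.9] ang 7.9 mean [610.4 119.2  72.3] z 72.4
floor
[198, 139, 111, 50, 1568] c [613.4 116.3] size [29.6 80.3] ang 34.8 mean [611.9 115.5  67.9] z 67.8
```

View pics/w5.png

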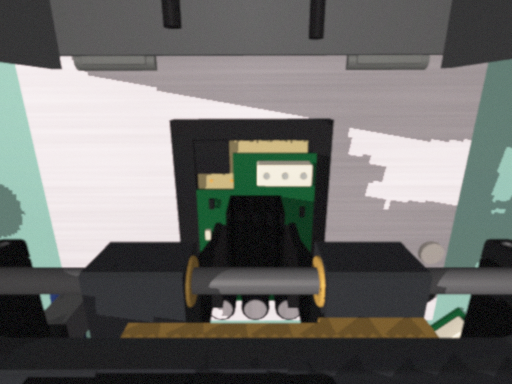

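The board hangs just short of the nest: floor slivers show at rows 141–152 and 174–187, and the key block at (211,157). I'll measure the pocket edges directly against the board's edges in this same view.

```bash
cat > e.py <<'E'
from h import *
w=load('wrist'); p=w['p'].astype(float); R=np.array([[np.cos(.1335),np.sin(.1335)],[-np.sin(.1335),np.cos(.1335)]]); N=np.array([.5716,.1078])
L=(p[...,0]-40>p[...,2]*.0)&(p[...,0]>90)&(p[...,0]-p[...,2]>25)  # tan floor
G=(p[...,1]>p[...,0]*1.3)&(p[...,1]>35)&(p[...,0]<70)
F=lambda u,v,z:((ray(w,u,v,z)[:2]-N)@R.T*1000).round(1)
print('far wall x (52):',[F(u,np.nonzero(L[130:170,u])[0][0]+129.5,.072)[0] for u in(245,260,275,290,300)])
r=[np.nonzero(L[v,200:340])[0]+200 for v in(144,146,148)]
print('key right y (13):',[F(a[0]-.5,v,.067)[1] for a,v in zip(r,(144,146,148))],'right wall y (-37):',[F(a[-1]+.5,v,.067)[1] for a,v in zip(r,(144,146,148))])
print('key front x (30):',[F(u,np.nonzero(L[160:200,u])[0][0]+159.5,.072)[0] for u in(205,212,220)])
print('left wall y (37):',[F(np.nonzero(L[v,180:250])[0][0]+179.5,v,.067)[1] for v in(177,180,183)])
zt=robot.get_obs()['position'][2]-.0225
print('board front x (50):',[F(u,np.nonzero(G[140:170,u])[0][0]+139.5,zt)[0] for u in(245,265,285,305)])
print('notch front x (28):',[F(u,np.nonzero(G[170:210,u])[0][0]+169.5,zt)[0] for u in(203,213,223)])
rr=[]
for v in(160,166,172): 
    g=np.nonzero(G[v,200:340])[0]+200; rr.append((F(g[0]-.5,v,zt)[1],F(g[-1]+.5,v,zt)[1]))
print('notch y (13), right y(-35):',rr)
print('left y (35):',[F(np.nonzero(G[v,180:250])[0][0]+179.5,v,zt)[1] for v in(195,200,210,220)])
E
python3 e.py
```

```text
far wall x (52): [np.float64(54.4), np.float64(54.4), np.float64(54.4), np.float64(54.4), np.float64(54.4)]
key right y (13): [np.float64(15.3), np.float64(15.3), np.float64(15.3)] right wall y (-37): [np.float64(-37.9), np.float64(-38.0), np.float64(-37.4)]
key front x (30): [np.float64(31.7), np.float64(32.4), np.float64(32.4)]
left wall y (37): [np.float64(37.2), np.float64(37.3), np.float64(37.5)]
board front x (50): [np.float64(50.3), np.float64(50.3), np.float64(50.3), np.float64(50.3)]
notch front x (28): [np.float64(29.6), np.float64(29.0), np.float64(29.0)]
notch y (13), right y(-35): [(np.float64(10.4), np.float64(-37.9)), (np.float64(10.5), np.float64(-37.5)), (np.float64(10.0), np.float64(-37.2))]
left y (35): [np.float64(33.3), np.float64(32.9), np.float64(32.7), np.float64(33.1)]
```

```bash
python3 -m handwheel '{"hand":[0,0,0,0,0,0,0,0],"translation":[[0.5,1,-4],[1,2,-8],[1.6,2.4,-12],[1.6,2.4,-12],[1.6,2.4,-12],[1.6,2.4,-12],[1.6,2.4,-12],[1.6,2.4,-12]],"turn":[[0,0,0],[0,0,0],[0,0,0],[0,0,0],[0,0,0],[0,0,0],[0,0,0],[0,0,0]]}'; python3 - <<'E'
from h import *
o=robot.get_obs();print(o['position'],o['tool_rot'])
grab('wrist')
exec(open('e.py').read())
E
```

```text
time: 13.63
position: [0.572, 0.1091, 0.1092]
tool_rot: [0.998, 0.067, 0.0, 0.0]
ft_force: [-0.5, 0.1, -1.7]
grip_width: 0.03
grip_force: 20.0
[0.57197121 0.10914001 0.10918576] [9.97761164e-01 6.68777101e-02 1.74234457e-04 1.45670400e-05]
far wall x (52): [np.float64(54.3), np.float64(54.3), np.float64(54.3), np.float64(54.3), np.float64(54.4)]Traceback (most recent call last):
  File "<stdin>", line 4, in <module>
  File "<string>", line 8, in <module>
IndexError: index 0 is out of bounds for axis 0 with size 0
```

```bash
python3 - <<'E'
s=open('e.py').read()
s=s.replace("r=[np.nonzero(L[v,200:340])[0]+200 for v in(144,146,148)]","v0=np.nonzero(L[130:170,270])[0]+130; v1=np.nonzero(L[160:200,212])[0]+160; print(v0,v1)\nV=v0[1:4]; r=[np.nonzero(L[v,200:340])[0]+200 for v in V]").replace("zip(r,(144,146,148))","zip(r,V)").replace("in(177,180,183)","in v1[1:4]")
open('e.py','w').write(s)
E
python3 e.py
```

```text
far wall x (52): [np.float64(54.3), np.float64(54.3), np.float64(54.3), np.float64(54.3), np.float64(54.4)]
[147 148 149 150 151 152 165] [182 183 184 185 186 187 188]
key right y (13): [np.float64(15.0), np.float64(15.0), np.float64(15.0)] right wall y (-37): [np.float64(-37.4), np.float64(-37.4), np.float64(-37.4)]
key front x (30): [np.float64(32.0), np.float64(32.0), np.float64(32.0)]
left wall y (37): [np.float64(37.1), np.float64(37.2), np.float64(37.2)]
board front x (50): [np.float64(52.8), np.float64(52.8), np.float64(52.8), np.float64(52.8)]
notch front x (28): [np.float64(32.0), np.float64(31.3), np.float64(31.3)]
notch y (13), right y(-35): [(np.float64(13.6), np.float64(-35.5)), (np.float64(13.7), np.float64(-35.2)), (np.float64(13.2), np.float64(-34.8))]
left y (35): [np.float64(35.4), np.float64(35.6), np.float64(35.4), np.float64(35.8)]
```

Board-to-pocket offset is now only about (0.7, 0.3) mm against 2 mm clearance. Fine correction and slow descent.

```bash
python3 -m handwheel '{"hand":[0,0,0,0,0,0,0,0,0,0,0],"translation":[[-0.6,-0.4,-2],[-0.6,-0.4,-4],[-0.6,-0.4,-6],[-0.6,-0.4,-8],[-0.6,-0.4,-10],[-0.6,-0.4,-11],[-0.6,-0.4,-12],[-0.6,-0.4,-13],[-0.6,-0.4,-14],[-0.6,-0.4,-14],[-0.6,-0.4,-14]],"turn":[[0,0,0],[0,0,0],[0,0,0],[0,0,0],[0,0,0],[0,0,0],[0,0,0],[0,0,0],[0,0,0],[0,0,0],[0,0,0]]}'; python3 - <<'E'
from h import *
o=robot.get_obs();print(o['position'],o['tool_rot'],o['ft_force'])
w=grab('wrist')
P=cloud(w);Z=P[...,2]; p=w['p'].astype(int)
print('board');rects(w,(w['d']>0)&(abs(Z-o['position'][2]+.0225)<.01)&(p[...,1]>p[...,0]*1.3),300)
E
```

```text
time: 14.6
position: [0.5712, 0.1087, 0.095]
tool_rot: [0.998, 0.067, -0.0, -0.0]
ft_force: [-0.4, -0.7, -2.2]
grip_width: 0.0293
grip_force: 20.0
[0.57124881 0.10872152 0.09497213] [ 9.97762855e-01  6.68526960e-02 -3.91039792e-05 -5.41273838e-06] [-0.40147842 -0.73978534 -2.24648736]
board
[197, 153, 119, 98, 4332] c [592.9 110.3] size [62.4 70.5] ang 6.8 mean [598.3 109.2  71.8] z 71.7
```

```bash
python3 -m handwheel '{"hand":[0,0,0,0,0,0],"translation":[[0,0,-0.7],[0,0,-1.4],[0,0,-2],[0,0,-2.5],[0,0,-2.5],[0,0,-2.5]],"turn":[[0,0,0],[0,0,0],[0,0,0],[0,0,0],[0,0,0],[0,0,0]]}'
```

```text
time: 15.15
position: [0.5714, 0.1087, 0.0937]
tool_rot: [0.998, 0.067, 0.0, 0.0]
ft_force: [-2.8, -0.1, 5.2]
grip_width: 0.03
grip_force: 20.0
```

Contact at floor height (7 N). Release, rise and check.

```bash
python3 -m handwheel '{"hand":[0.45,0.5,0.55,0.55,0.55,0.55,0.55,0.55,0.55,0.55,0.55,0.55],"translation":[[0,0,0],[0,0,0],[0,0,0],[0,0,0],[0,0,5],[0,0,15],[0,0,35],[0,0,65],[0,0,100],[0,0,130],[0,0,130],[0,0,130]],"turn":[[0,0,0],[0,0,0],[0,0,0],[0,0,0],[0,0,0],[0,0,0],[0,0,0],[0,0,0],[0,0,0],[0,0,0],[0,0,0],[0,0,0]]}'; python3 - <<'E'
from h import *
o=robot.get_obs();print(o['position'],o['ft_force'])
w=grab('wrist'); s=grab('scene'); P=cloud(w);Z=P[...,2]; p=w['p'].astype(int); ok=(w['d']>0)&(np.hypot(P[...,0]-.573,P[...,1]-.109)<.1)
print('board');rects(w,ok&(Z<.08)&(Z>.05)&(p[...,1]>p[...,0]*1.3),300)
print('plate');rects(w,ok&(abs(Z-.072)<.006)&(p.sum(-1)<200),300)
m=ok&(Z<.08)&(Z>.05)&(p[...,1]>p[...,0]*1.3); A=np.c_[P[m][:,:2]-[.573,.109],np.ones(m.sum())]; c,*_=np.linalg.lstsq(A,P[m][:,2],rcond=None); print('plane',c.round(4))
m=ok&(Z<.08)&(Z>.06)&(p.sum(-1)<130)&(p[...,1]<p[...,0]*1.15); print('plate z',np.median(P[m][:,2]))
save('w6.png',w['p'])
E
```

```text
time: 16.15
position: [0.5728, 0.1088, 0.2257]
tool_rot: [0.998, 0.067, 0.003, 0.0]
ft_force: [-0.6, 0.2, -0.6]
grip_width: 0.0481
grip_force: 0.0
[0.57275083 0.10878592 0.22569675] [-0.59117048  0.21864302 -0.63794659]
board
[221, 131, 69, 92, 2617] c [574.  108.3] size [98.9 69.3] ang 7.7 mean [580.4 107.4  70.5] z 70.4
plate
[203, 116, 104, 121, 8357] c [573.5 107.5] size [128.8 102. ] ang 8.1 mean [581.2 109.7  72.1] z 72.0
plane [-0.0057 -0.0016  0.0708]
plate z 0.07248579053230364
```

View pics/w6.png

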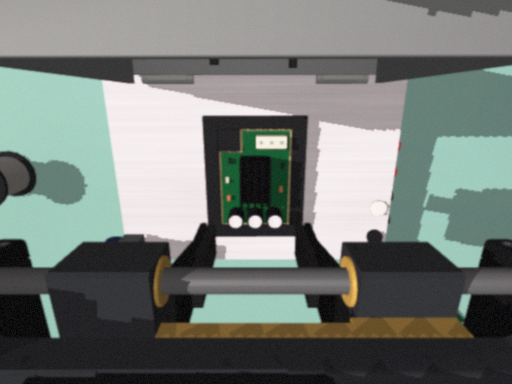

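The picture shows the board seated in the nest at (255,178), its notch around the key block at (229,140). Its top face is at 70.4 mm (expected 70), level, centred within 1 mm. The guard is still upright and the gripper clear. Backing off a little and handing in.

```bash
python3 -m handwheel '{"hand":[0.55,0.55,0.55,0.55,0.55,0.55,0.55],"translation":[[-15,0,10],[-35,0,20],[-60,0,30],[-60,0,30],[-60,0,30],[-60,0,30],[-60,0,30]],"turn":[[0,0,0],[0,0,0],[0,0,0],[0,0,0],[0,0,0],[0,0,0],[0,0,0]]}'; python3 -c "
from rig import hand_in
print(hand_in())"
```

```text
time: 16.83
position: [0.5119, 0.1086, 0.2516]
tool_rot: [0.998, 0.067, -0.0, -0.0]
ft_force: [0.6, 0.4, 0.5]
grip_width: 0.0476
grip_force: 0.0
the job is handed in; nothing more can be done
None
```

I drew the bolt fully (about 30 mm), stood the guard upright and laid the board flat in its nest with the notch over the key, within about 1 mm of centre; the job was handed in at 16.8 s on the robot's clock, but no verdict came back.

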